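# Point out the open reagent bottle, its cap and its tray

### The arm

A 6-joint arm with a two-finger parallel gripper is mounted at the origin on the work surface. World frame = base frame: x ahead of the robot, y to its left, z up, the work surface at z = 0. Lengths are in m, angles in rad, forces in N, time in s.
With the tool pointing down it reaches from about 0.425 to 0.925 m from the base axis. Payload 12.5 kg.
Tool frame: the origin (TCP) lies at the very end of the fingers, on their centre line; the grasp point (between the pads) lies 19 mm behind it (robot.tcp_to_grasp is the distance from the TCP to the grasp point, in m); z points along the fingers, y is the line along which they close (so a half turn about z gives the same grasp; the last joint's range is limited). The gripper opens to 85 mm and grips with 20 to 120 N. Pads are 22 mm wide; open, the fingers measure 114 mm over their backs; the gripper's body (76 mm by 85 mm) begins 54 mm behind the grasp point. The pads swing forward as they close: fully open they stand 13 mm farther back than shut.
Start: joints at [-1.416, 0.491, 1.559, -0, 1.092, -0.106], TCP at [0.161, -0.604, 0.231] pointing down, gripper open.
Joint ranges: [-3.1, 3.1], [-0.84, 2.19], [0.05, 2.79], [-1.13, 4.28], [0.06, 2.93], [-2.69, 2.69]. Speed limits (rad/s): [2.22, 2.22, 2.79, 3.14, 3.14, 3.14].

### API

Orientations are given as a 3x3 rotation matrix whose columns are the frame's x, y, z axes.
In Python, from cell import robot gives the robot as it stands.
- The arm moves only by the tool step_arm, never from a script. Its argument "series" is a list of rows, each a list of 7 numbers: the shift along the tool's x, y, z in units of 250 mm (1.0 is 250 mm), then the turn, a rotation vector about the tool's x, y, z in units of 90 degrees (1.0 is 90 degrees), then the opening, from 0 (shut) to 1 (fully open). In form: [[tx, ty, tz, rx, ry, rz, claw], ...]. A call has 1 to 12 rows; each row shifts and turns the commanded pose from where the row before left it, along the tool's axes as they then stand; what a row does not reach is not made up. A row lasts 1/12 s, in which the tool goes at most 41.7 mm and 7.16 degrees, less where a joint would pass 70% of its speed; a pose out of reach is approached as far as the arm can. A call with a number of a shift or a turn outside -1 to 1 is refused whole. A call with a gripper value outside its range is refused whole. The fingers move at their own pace and stop on an object; "force" is the grip in N (left out, the last holds). Time passes only in rows, so rows that do not move let the fingers close. It gives the time, the measured TCP pose, the force, the opening and the grip force at its end, in the units of the state.
- robot.read_state(): the state, without advancing time (a new reading comes with each control period).
- robot.read_camera(name): name is "scene" or "top"; returns a dict with "color" (480x640x3 uint8, blue, green, red), "camera_matrix" (3x3 intrinsics, pixels), "view" (4x4, takes a point from world to camera coordinates). Camera axes: x right, y up, looking along -z (the intrinsics and any distortion apply to the point x, -y, -z); pixel columns grow to the right and rows downward; lengths in m; the calibration is good to about 2 mm. A picture is of the moment at which its call begins. There is no depth.
- robot.finish_job(): hands the job in; it is judged then, once.
The state is a dict: "clock": time; "joints": joint angles; "joint_vel": joint speeds; "effort": joint torques, N m; "tcp_pos": TCP position; "orientation": TCP orientation; "ft_force": force on the tool from outside, world axes, zero at the start; "wrist_torque": the same for the moment, N m; "gripper_width": opening from 0.0 (shut) to 1.0 (fully open); "gripper_force": force on a finger pad.
Only numpy, scipy, OpenCV 4.12 (cv2) and the standard library are available. Lean on these libraries where they do the work, as an engineer would, in place of code of your own. Each camera call takes 0.05 s, during which the arm holds its last target. There are 200 camera calls.

### The job

Show a colleague how to put away the reagent bottle that was left open, by pointing from above without touching anything: with the fingertips about 2 cm above it, stay for two seconds first over the mouth of the open bottle, then over the top of the widest of the three loose caps, and then over the middle of the floor of the empty tray. Between these, lift the hand well clear, so that on the way you never hover close above another bottle, another loose cap or the tray with the beaker. Finish with the hand raised at least 15 cm above the bench, and everything still standing where it was.

Things in the scene. Friction and masses are not known exactly. Their poses are not given: they have to be found in the camera images.
- open_bottle: the one amber bottle without a cap: round, 80 mm in diameter, sloping shoulder, bare neck 42 mm in diameter, 150 mm tall in all, paper label round the body; stands loose and upright on the bench in a loose row with the two capped ones. Origin: centre of its underside, z up.
- open_bottle_mouth (a point): centre of the open mouth of the bottle without a cap, at the height of its rim (150 mm above the bench)
- capped_bottle_a: an amber bottle of the same kind, closed with a wide blue cap (52 mm in diameter), 156 mm tall with it; loose. Origin: centre of its underside.
- capped_bottle_b: another amber bottle, the same as capped_bottle_a; loose. Origin: centre of its underside.
- wide_cap: the widest of three loose blue screw caps lying open side down on the bench between the robot and the bottles: 52 mm in diameter, 26 mm high. Origin: centre of its underside.
- wide_cap_top (a point): centre of the top of the widest loose cap, 26 mm above the bench
- middle_cap: loose blue cap, 36 mm in diameter, 22 mm high. Origin: centre of its underside.
- small_cap: loose blue cap, 24 mm in diameter, 18 mm high. Origin: centre of its underside.
- empty_tray: shallow grey square tray with nothing in it, fixed to the bench at the left or the right of the bottles and caps: 120 x 120 mm outside, 18 mm high, walls and floor about 4 mm thick. Origin: centre of its underside.
- empty_tray_in (a point): centre of the inner floor of the empty tray, about 4 mm above the bench
- beaker_tray: a tray like the other, fixed at the opposite side, with the beaker standing in it. Origin: centre of its underside.
- beaker: white plastic beaker, 68 mm in diameter, 90 mm tall, standing loose in its tray. Origin: centre of its underside.
- marker: black marker pen lying on the bench near the robot at its left, 16 mm thick and 125 mm long, roughly along x; loose. Origin: middle of its underside.
- tape_roll: roll of pale tape lying flat near the robot at its right: 60 mm in diameter, 38 mm hole, 19 mm high; loose. Origin: centre of its underside.
There are look-alikes about, which are no part of the job. Leave any purple look-alike of the capped_bottle_b alone.

How it is judged:
On the way, in this order (a step that is already met when the one before it is completed fails the run):
1. the fingertips stay just above the mouth of the open bottle for 1.5 s (horizontal distance between the grasp point and open_bottle_mouth below 0.03 m and z of the grasp point in the frame of open_bottle_mouth between 0.017 and 0.072 m), for 1.5 s.
2. then just above the top of the widest loose cap for 1.5 s (horizontal distance between the grasp point and wide_cap_top below 0.03 m and z of the grasp point in the frame of wide_cap_top between 0.017 and 0.072 m), for 1.5 s.
3. then just above the middle of the empty tray's floor for 1.5 s (horizontal distance between the grasp point and empty_tray_in below 0.04 m and z of the grasp point in the frame of empty_tray_in between 0.017 and 0.072 m), for 1.5 s.
At the end, for the whole second after the job is handed in: the hand is raised, grasp point more than 12 cm above the bench; every listed loose thing is at rest within 1 cm of where it began, bottles and beaker upright (height (world z) of the grasp point above 0.12 m and distance of each of open_bottle, capped_bottle_a, capped_bottle_b, wide_cap, middle_cap, small_cap, beaker, marker, tape_roll from where it was at the start of the episode below 0.01 m and angle between each of open_bottle, capped_bottle_a, capped_bottle_b, beaker's own z axis and vertical below 0.1 rad and linear speed of each of open_bottle, capped_bottle_a, capped_bottle_b, wide_cap, middle_cap, small_cap, beaker, marker, tape_roll below 0.02 m/s); the robot touches nothing.
It fails at once if the robot touches something (more than 0.5 N) (contact force between any of the fingers, the arm and anything else above 0.5 N).
It fails at once if a listed loose thing is moved or lifted by more than 1 cm (distance of any of open_bottle, capped_bottle_a, capped_bottle_b, wide_cap, middle_cap, small_cap, beaker, marker, tape_roll from where it was at the start of the episode above 0.01 m).
It fails at once if the grasp point comes within 3 cm sideways of a wrong bottle's or wrong loose cap's axis (4 cm for the beaker's tray) and less than 7.2 cm above its top: the wrong thing is pointed at ((horizontal distance between the grasp point and capped_bottle_a below 0.03 m and height (world z) of the grasp point below 0.228 m) or (horizontal distance between the grasp point and capped_bottle_b below 0.03 m and height (world z) of the grasp point below 0.228 m) or (horizontal distance between the grasp point and middle_cap below 0.03 m and height (world z) of the grasp point below 0.094 m) or (horizontal distance between the grasp point and small_cap below 0.03 m and height (world z) of the grasp point below 0.09 m) or (horizontal distance between the grasp point and beaker_tray below 0.04 m and height (world z) of the grasp point below 0.162 m)).
It also fails if it takes over 58 s, if anything falls off the work surface, if the arm or the gripper's body presses on something with over 40 N, if the wrist force passes 120 N, or if a joint passes its speed limit or range.

## Working session

There is one attempt and no reset: what is moved stays moved. The work goes in short steps, Python scripts to look and compute and a tool call to move; the robot and the scene stay as the last step left them, time stands still between calls to the robot, and variables do not carry over. Pictures are saved under pics/ and viewed, at most 10 in all, crops included, and the job is handed in when it is done.

Besides the shell and the picture viewer there is one more tool, called as name(argument=value, ...) on one line, values as JSON. step_arm: Moves the arm, as the interface text tells. Shifts and turns lie within -1 to 1; 1 stands for 250 mm of shift or 90 degrees of turn. Its arguments: {"type":"object","properties":{"series":{"type":"array","items":{"type":"array","items":{"type":"number","minimum":-1,"maximum":1}}},"force":{"type":"number"}},"required":["series"]}

```bash
mkdir -p pics; python3 - <<'E'
from cell import robot
import cv2
s=robot.read_state();print(s['clock'],s['tcp_pos'],s['orientation'],robot.tcp_to_grasp)
for n in('top','scene'):
    c=robot.read_camera(n);cv2.imwrite(f'pics/{n}0.png',c['color']);print(n,c.keys(),c['camera_matrix'],c['view'])
E
```

```text
0.0 [ 0.16115231 -0.60363417  0.23073744] [[ 9.66188714e-01  2.57835885e-01 -1.61026819e-04]
 [ 2.57835908e-01 -9.66188134e-01  1.06468312e-03]
 [ 1.18931314e-04 -1.07020331e-03 -9.99999420e-01]] 0.0187
top dict_keys(['color', 'camera_matrix', 'view']) [[490.66949707   0.         322.75449003]
 [  0.         490.66949707 233.77863701]
 [  0.           0.           1.        ]] [[-0.02777425 -0.99947145  0.01689428 -0.00123055]
 [ 0.98530176 -0.02452294  0.16905344 -0.51660067]
 [-0.16854979  0.02134129  0.98546208 -1.18315472]
 [ 0.          0.          0.          1.        ]]
scene dict_keys(['color', 'camera_matrix', 'view']) [[583.62357908   0.         311.86980168]
 [  0.         583.62357908 237.93663857]
 [  0.           0.           1.        ]] [[-0.53783224  0.84291525  0.01517796  0.26067926]
 [-0.65302151 -0.42791976  0.62485805  0.2902904 ]
 [ 0.53319733  0.32615727  0.78059083 -1.54376314]
 [ 0.          0.          0.          1.        ]]
```

View pics/top0.png

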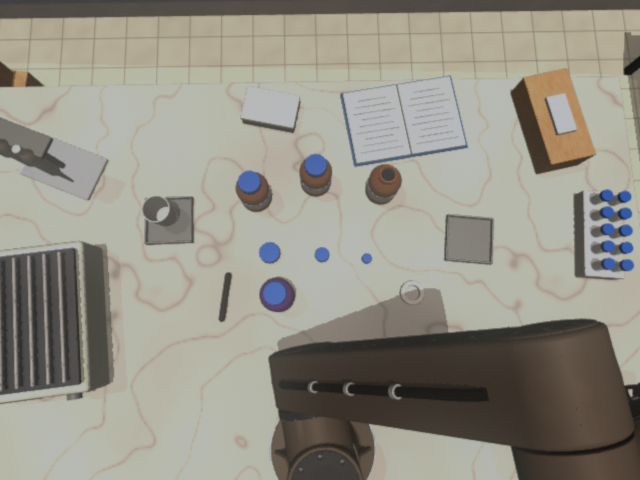

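View pics/scene0.png

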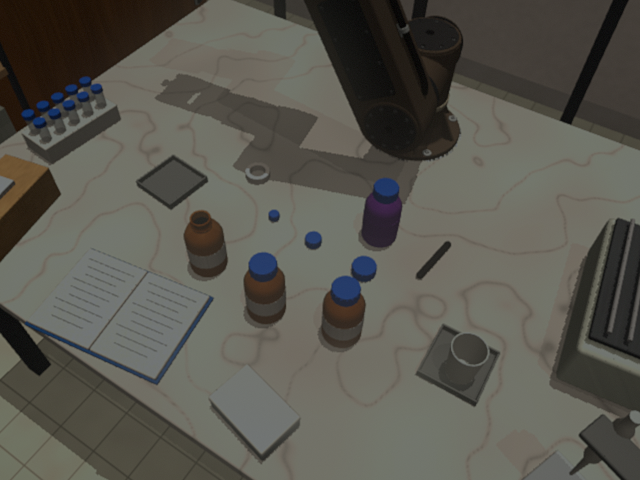

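Top view: open bottle mouth at about (388,174), loose caps at (270,253) widest, (322,255) and (367,258), empty tray at (469,239), beaker tray at (170,220), and a purple look-alike at (277,293). In the scene view the open mouth is at (201,218), the wide cap at (364,268) and the empty tray at (172,181).

```bash
cat > geo.py <<'E'
import numpy as np
K={'top':(490.6695,322.7545,233.7786),'scene':(583.6236,311.8698,237.9366)}
V={'top':np.array([[-0.02777425,-0.99947145,0.01689428,-0.00123055],[0.98530176,-0.02452294,0.16905344,-0.51660067],[-0.16854979,0.02134129,0.98546208,-1.18315472]]),
'scene':np.array([[-0.53783224,0.84291525,0.01517796,0.26067926],[-0.65302151,-0.42791976,0.62485805,0.2902904],[0.53319733,0.32615727,0.78059083,-1.54376314]])}
def cast(n,u,v,z):
    f,cx,cy=K[n];R,t=V[n][:,:3],V[n][:,3]
    d=R.T@np.array([(u-cx)/f,-(v-cy)/f,-1]);o=-R.T@t
    return o+d*(z-o[2])/d[2]
E
python3 - <<'E'
import cv2,numpy as np
from geo import cast
for n in('top','scene'):
    im=cv2.imread(f'pics/{n}0.png');h=cv2.cvtColor(im,cv2.COLOR_BGR2HSV)
    m=cv2.inRange(h,(105,130,60),(122,255,255))
    k,_,st,c=cv2.connectedComponentsWithStats(m)
    for i in range(1,k):
        if st[i,4]>40 : print(n,st[i],c[i].round(1),'z=.02',cast(n,*c[i],.02)[:2].round(3),'z=.156',cast(n,*c[i],.156)[:2].round(3))
for n,p,z in[('top',(388,174),.15),('scene',(201,218),.15),('top',(469,239),.011),('scene',(172,181),.011),('top',(170,220),.011),('scene',(458,364),.011)]:
    print(n,p,cast(n,*p,z).round(3))
a=cv2.imread('pics/top0.png')[130:280,340:500];b=cv2.imread('pics/scene0.png')[140:290,120:280]
cv2.imwrite('pics/crop.png',cv2.resize(np.hstack([a,b]),None,fx=2.5,fy=2.5,interpolation=cv2.INTER_CUBIC))
E
```

```text
top [306 155  20  20 318] [315.5 164.3] z=.02 [ 0.705 -0.001] z=.156 [ 0.661 -0.   ]
top [239 172  21  20 326] [248.8 181.4] z=.02 [0.663 0.172] z=.156 [0.624 0.155]
top [601 190  12  11  98] [606.7 195. ] z=.02 [ 0.605 -0.76 ] z=.156 [ 0.572 -0.675]
top [619 192  12  10  97] [624.6 196.3] z=.02 [ 0.6   -0.806] z=.156 [ 0.568 -0.716]
top [602 207  12  11  99] [607.3 211.8] z=.02 [ 0.56  -0.756] z=.156 [ 0.532 -0.671]
top [620 208  12  11  98] [625.2 213. ] z=.02 [ 0.556 -0.802] z=.156 [ 0.528 -0.712]
top [602 224  12  10  96] [607.7 228.7] z=.02 [ 0.515 -0.751] z=.156 [ 0.493 -0.667]
top [620 225  12  11  97] [625.7 230. ] z=.02 [ 0.511 -0.797] z=.156 [ 0.489 -0.708]
top [603 241  12  11  98] [608.2 246. ] z=.02 [ 0.47  -0.747] z=.156 [ 0.453 -0.663]
top [260 243  19  19 273] [269.2 252.2] z=.02 [0.477 0.121] z=.156 [0.458 0.109]
top [621 243  12  10  97] [626.4 247.4] z=.02 [ 0.466 -0.793] z=.156 [ 0.448 -0.704]
top [316 249  12  12 116] [321.6 254.3] z=.02 [ 0.468 -0.011] z=.156 [ 0.45  -0.008]
top [363 255   8   7  43] [366.6 258. ] z=.02 [ 0.456 -0.125] z=.156 [ 0.439 -0.11 ]
top
[... 1288 characters left out ...]
7.5] z=.02 [ 0.468 -0.008] z=.156 [0.561 0.048]
scene [249 253  28  22 483] [262.3 263.5] z=.02 [ 0.586 -0.06 ] z=.156 [0.663 0.003]
scene [352 256  24  20 362] [363.8 265.8] z=.02 [0.473 0.123] z=.156 [0.566 0.162]
scene [332 276  28  25 538] [345.7 287.8] z=.02 [0.543 0.119] z=.156 [0.626 0.159]
scene [187 297  25  38  61] [200.5 314.2] z=.02 [ 0.754 -0.09 ] z=.156 [ 0.808 -0.022]
scene [ 25 322 120  56 283] [ 78.5 347.1] z=.02 [ 0.936 -0.237] z=.156 [ 0.966 -0.15 ]
top (388, 174) [ 0.636 -0.169  0.15 ]
scene (201, 218) [ 0.636 -0.164  0.15 ]
top (469, 239) [ 0.499 -0.392  0.011]
scene (172, 181) [ 0.5   -0.387  0.011]
top (170, 220) [0.568 0.376 0.011]
scene (458, 364) [0.57  0.383 0.011]
```

View pics/crop.png

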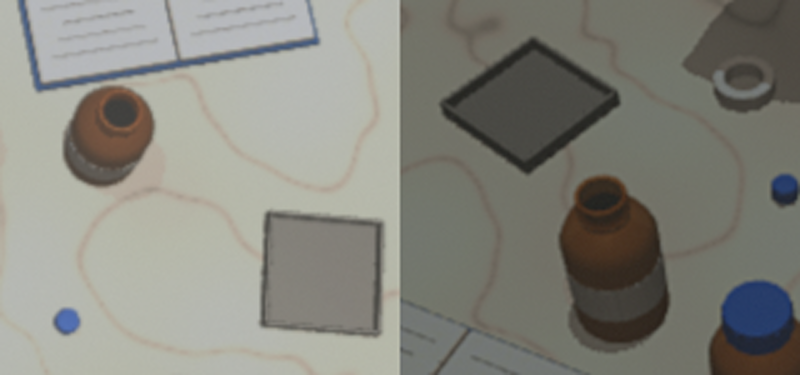

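step_arm(series=[[0.03,-0.015,-0.03,0,0,0,0],[0.06,-0.03,-0.03,0,0,0,0],[0.09,-0.05,-0.03,0,0,0,0],[0.1,-0.05,-0.03,0,0,0,0],[0.1,-0.05,0,0,0,0,0],[0.1,-0.05,0,0,0,0,0],[0.1,-0.05,0,0,0,0,0],[0.1,-0.05,0,0,0,0,0],[0.1,-0.05,0,0,0,0,0],[0.1,-0.05,0,0,0,0,0],[0.06,-0.03,0,0,0,0,0],[0.03,-0.015,0,0,0,0,0]])

```text
clock: 1.1
tcp_pos: [0.3659, -0.4204, 0.2622]
orientation: [[0.966, 0.26, 0.001], [0.26, -0.966, -0.0], [0.001, 0.001, -1.0]]
ft_force: [-0.1, 0.2, -0.2]
gripper_width: 0.005
gripper_force: 0.0
```

step_arm(series=[[0.06,-0.03,0,0,0,0,0],[0.11,-0.06,0,0,0,0,0],[0.13,-0.07,0,0,0,0,0],[0.13,-0.07,0,0,0,0,0],[0.13,-0.07,0,0,0,0,0],[0.13,-0.07,0,0,0,0,0],[0.13,-0.07,0,0,0,0,0],[0.13,-0.07,0,0,0,0,0],[0.13,-0.07,0,0,0,0,0],[0.13,-0.07,0,0,0,0,0],[0.07,-0.035,0,0,0,0,0],[0.03,-0.015,0,0,0,0,0]])

```text
clock: 2.1
tcp_pos: [0.6367, -0.1668, 0.2615]
orientation: [[0.966, 0.26, 0.0], [0.26, -0.966, 0.0], [0.0, 0.0, -1.0]]
ft_force: [0.1, -0.3, -0.5]
gripper_width: 0.001
gripper_force: 0.0
```

step_arm(series=[[0,0,0,0,0,0,0],[0,0,0,0,0,0,0],[0,0,0,0,0,0,0]])

```text
clock: 2.35
tcp_pos: [0.6343, -0.1704, 0.2615]
orientation: [[0.966, 0.257, -0.0], [0.257, -0.966, -0.0], [-0.0, 0.0, -1.0]]
ft_force: [-0.4, 0.2, -0.4]
gripper_width: -0.002
gripper_force: 0.0
```

Position is right; lowering 90 mm to about 2 cm above the mouth and holding.

step_arm(series=[[0,0,0.03,0,0,0,0],[0,0,0.06,0,0,0,0],[0,0,0.08,0,0,0,0],[0,0,0.08,0,0,0,0],[0,0,0.06,0,0,0,0],[0,0,0.03,0,0,0,0],[0,0,0.02,0,0,0,0],[0,0,0,0,0,0,0],[0,0,0,0,0,0,0],[0,0,0,0,0,0,0],[0,0,0,0,0,0,0],[0,0,0,0,0,0,0]])

```text
clock: 3.35
tcp_pos: [0.6354, -0.1695, 0.172]
orientation: [[0.966, 0.258, 0.001], [0.258, -0.966, -0.0], [0.001, 0.001, -1.0]]
ft_force: [-0.1, -0.6, 0.1]
gripper_width: -0.004
gripper_force: 0.0
```

```bash
python3 - <<'E'
from cell import robot
import cv2,numpy as np
a=robot.read_camera('top')['color'][60:360,180:540];b=robot.read_camera('scene')['color'][100:400,100:460]
cv2.imwrite('pics/h1.png',np.hstack([a,b]))
E
```

```text
(no output)
```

View pics/h1.png

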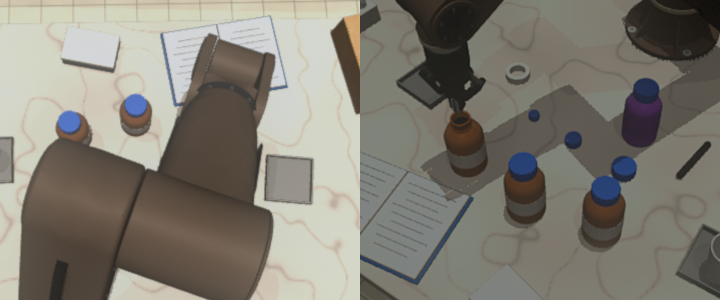

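step_arm(series=[[0,0,0,0,0,0,0],[0,0,0,0,0,0,0],[0,0,0,0,0,0,0],[0,0,0,0,0,0,0],[0,0,0,0,0,0,0],[0,0,0,0,0,0,0],[0,0,0,0,0,0,0],[0,0,0,0,0,0,0],[0,0,0,0,0,0,0],[0,0,0,0,0,0,0],[0,0,0,0,0,0,0],[0,0,0,0,0,0,0]])

```text
clock: 4.45
tcp_pos: [0.6352, -0.1695, 0.1713]
orientation: [[0.966, 0.258, -0.0], [0.258, -0.966, -0.0], [-0.0, 0.0, -1.0]]
ft_force: [0.4, 0.3, -0.0]
gripper_width: -0.001
gripper_force: 0.0
```

step_arm(series=[[0,0,0,0,0,0,0],[0,0,0,0,0,0,0],[0,0,0,0,0,0,0],[0,0,0,0,0,0,0],[0,0,0,0,0,0,0],[0,0,0,0,0,0,0],[0,0,0,0,0,0,0],[0,0,0,0,0,0,0],[0,0,0,0,0,0,0],[0,0,0,0,0,0,0],[0,0,0,0,0,0,0],[0,0,0,0,0,0,0]])

```text
clock: 5.45
tcp_pos: [0.6352, -0.1695, 0.1713]
orientation: [[0.966, 0.258, -0.0], [0.258, -0.966, -0.0], [-0.0, 0.0, -1.0]]
ft_force: [-0.9, 0.2, -0.4]
gripper_width: -0.003
gripper_force: 0.0
```

The picture shows the closed fingertips right over the open mouth (scene crop at about (460,115)), touching nothing. Now lift and go to the wide cap.

step_arm(series=[[0,0,-0.03,0,0,0,0],[0,0,-0.06,0,0,0,0],[0,0,-0.09,0,0,0,0],[0,0,-0.09,0,0,0,0],[0,0,-0.06,0,0,0,0],[0,0,-0.04,0,0,0,0],[0,0,-0.02,0,0,0,0],[0,0,0,0,0,0,0]])

```text
clock: 6.12
tcp_pos: [0.6353, -0.1695, 0.2698]
orientation: [[0.966, 0.258, 0.001], [0.258, -0.966, -0.001], [0.001, 0.001, -1.0]]
ft_force: [0.3, 0.2, 0.6]
gripper_width: -0.003
gripper_force: 0.0
```

step_arm(series=[[-0.01,-0.04,0,0,0,0,0],[-0.02,-0.08,0,0,0,0,0],[-0.03,-0.12,0,0,0,0,0],[-0.03,-0.13,0,0,0,0,0],[-0.03,-0.13,0,0,0,0,0],[-0.04,-0.14,0,0,0,0,0],[-0.04,-0.14,0,0,0,0,0],[-0.03,-0.13,0,0,0,0,0],[-0.03,-0.13,0,0,0,0,0],[-0.03,-0.12,0,0,0,0,0],[-0.02,-0.09,0,0,0,0,0],[-0.01,-0.04,0,0,0,0,0]])

```text
clock: 7.12
tcp_pos: [0.4724, 0.1237, 0.268]
orientation: [[0.966, 0.26, -0.002], [0.26, -0.966, 0.0], [-0.002, -0.0, -1.0]]
ft_force: [0.2, 0.0, 0.4]
gripper_width: 0.001
gripper_force: 0.0
```

step_arm(series=[[0,0,0,0,0,0,0],[0,0,0,0,0,0,0],[0,0,0,0,0,0,0],[0,0,0,0,0,0,0]])

```text
clock: 7.45
tcp_pos: [0.4752, 0.1206, 0.2685]
orientation: [[0.966, 0.257, -0.0], [0.257, -0.966, -0.0], [-0.0, 0.0, -1.0]]
ft_force: [0.3, -0.2, 0.4]
gripper_width: 0.004
gripper_force: 0.0
```

```bash
python3 - <<'E'
from cell import robot
import cv2,numpy as np
a=robot.read_camera('top')['color'][100:400,120:480];b=robot.read_camera('scene')['color'][100:400,140:500]
cv2.imwrite('pics/h2.png',np.hstack([a,b]))
E
```

```text
(no output)
```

View pics/h2.png

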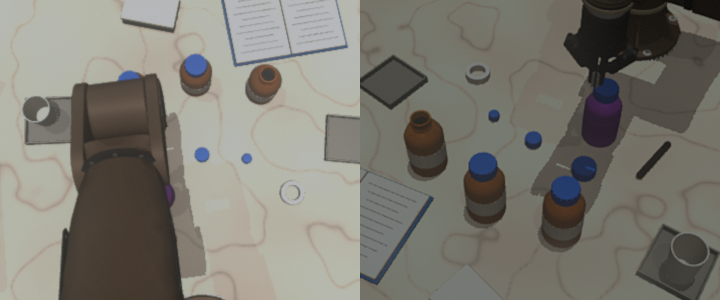

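Hand stands above the wide cap; the purple bottle (crop (602,115)) stands close on the base side, so I check the hand's clearance before lowering.

```bash
python3 - <<'E'
from cell import robot
import cv2
b=robot.read_camera('scene')['color'][50:300,270:520]
b=cv2.convertScaleAbs(b,alpha=2,beta=20)
cv2.imwrite('pics/h3.png',cv2.resize(b,(600,600),interpolation=cv2.INTER_CUBIC))
E
```

```text
(no output)
```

View pics/h3.png

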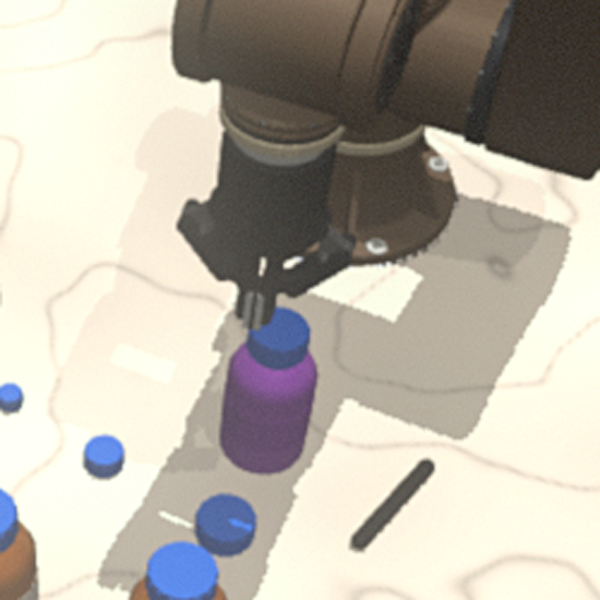

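The part at the right is only the robot base; the knuckles stick out along y, away from the purple bottle, leaving about 35 mm or more. Lowering 218 mm.

step_arm(series=[[0,0,0.03,0,0,0,0],[0,0,0.07,0,0,0,0],[0,0,0.1,0,0,0,0],[0,0,0.1,0,0,0,0],[0,0,0.1,0,0,0,0],[0,0,0.1,0,0,0,0],[0,0,0.1,0,0,0,0],[0,0,0.1,0,0,0,0],[0,0,0.07,0,0,0,0],[0,0,0.05,0,0,0,0],[0,0,0.03,0,0,0,0],[0,0,0.02,0,0,0,0]])

```text
clock: 8.6
tcp_pos: [0.4745, 0.1213, 0.0502]
orientation: [[0.966, 0.258, -0.001], [0.258, -0.966, -0.0], [-0.001, -0.0, -1.0]]
ft_force: [-0.1, -0.3, 0.5]
gripper_width: -0.002
gripper_force: 0.0
```

step_arm(series=[[0,0,0,0,0,0,0],[0,0,0,0,0,0,0],[0,0,0,0,0,0,0],[0,0,0,0,0,0,0],[0,0,0,0,0,0,0],[0,0,0,0,0,0,0],[0,0,0,0,0,0,0],[0,0,0,0,0,0,0],[0,0,0,0,0,0,0],[0,0,0,0,0,0,0],[0,0,0,0,0,0,0],[0,0,0,0,0,0,0]])

```text
clock: 9.6
tcp_pos: [0.4747, 0.1215, 0.0512]
orientation: [[0.966, 0.258, -0.0], [0.258, -0.966, -0.0], [-0.0, 0.0, -1.0]]
ft_force: [0.8, -0.7, 0.4]
gripper_width: -0.001
gripper_force: 0.0
```

step_arm(series=[[0,0,0,0,0,0,0],[0,0,0,0,0,0,0],[0,0,0,0,0,0,0],[0,0,0,0,0,0,0],[0,0,0,0,0,0,0],[0,0,0,0,0,0,0],[0,0,0,0,0,0,0],[0,0,0,0,0,0,0],[0,0,0,0,0,0,0],[0,0,0,0,0,0,0],[0,0,0,0,0,0,0],[0,0,0,0,0,0,0]])

```text
clock: 10.6
tcp_pos: [0.4747, 0.1215, 0.0513]
orientation: [[0.966, 0.258, 0.0], [0.258, -0.966, -0.0], [-0.0, 0.0, -1.0]]
ft_force: [-0.1, -1.2, -0.3]
gripper_width: -0.001
gripper_force: 0.0
```

```bash
python3 - <<'E'
from cell import robot
import cv2
b=robot.read_camera('scene')['color'][150:350,270:470]
cv2.imwrite('pics/h4.png',cv2.resize(cv2.convertScaleAbs(b,alpha=2,beta=20),(500,500),interpolation=cv2.INTER_CUBIC))
E
```

```text
(no output)
```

View pics/h4.png

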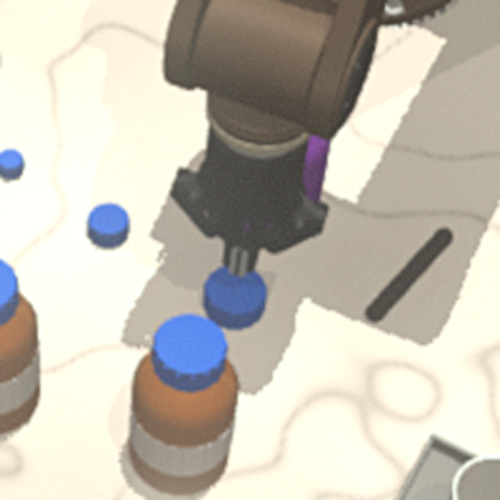

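The fingertips hover over the middle of the wide cap (crop (237,270)), nothing touched. Lift and go over to the empty tray.

step_arm(series=[[0,0,-0.03,0,0,0,0],[0,0,-0.07,0,0,0,0],[0,0,-0.1,0,0,0,0],[0,0,-0.1,0,0,0,0],[0,0,-0.1,0,0,0,0],[0,0,-0.1,0,0,0,0],[0,0,-0.1,0,0,0,0],[0,0,-0.1,0,0,0,0],[0,0,-0.07,0,0,0,0],[0,0,-0.06,0,0,0,0],[0,0,-0.03,0,0,0,0],[0,0,-0.01,0,0,0,0]])

```text
clock: 11.65
tcp_pos: [0.4749, 0.1216, 0.2702]
orientation: [[0.966, 0.258, 0.002], [0.258, -0.966, 0.0], [0.002, 0.0, -1.0]]
ft_force: [0.5, -0.7, -0.1]
gripper_width: 0.003
gripper_force: 0.0
```

step_arm(series=[[-0.01,0.04,0,0,0,0,0],[-0.02,0.08,0,0,0,0,0],[-0.02,0.1,0,0,0,0,0],[-0.02,0.11,0,0,0,0,0],[-0.02,0.11,0,0,0,0,0],[-0.02,0.11,0,0,0,0,0],[-0.03,0.11,0,0,0,0,0],[-0.02,0.11,0,0,0,0,0],[-0.02,0.11,0,0,0,0,0],[-0.02,0.11,0,0,0,0,0],[-0.02,0.11,0,0,0,0,0],[-0.02,0.11,0,0,0,0,0]])

```text
clock: 12.65
tcp_pos: [0.4939, -0.1881, 0.2675]
orientation: [[0.966, 0.258, -0.002], [0.258, -0.966, 0.001], [-0.002, -0.001, -1.0]]
ft_force: [0.7, 0.6, 1.3]
gripper_width: 0.0
gripper_force: 0.0
```

step_arm(series=[[-0.03,0.11,0,0,0,0,0],[-0.02,0.11,0,0,0,0,0],[-0.02,0.11,0,0,0,0,0],[-0.03,0.11,0,0,0,0,0],[-0.02,0.11,0,0,0,0,0],[-0.02,0.11,0,0,0,0,0],[-0.02,0.08,0,0,0,0,0],[-0.02,0.05,0,0,0,0,0],[-0.01,0.03,0,0,0,0,0],[0,0,0,0,0,0,0],[0,0,0,0,0,0,0],[0,0,0,0,0,0,0]])

```text
clock: 13.65
tcp_pos: [0.5017, -0.3955, 0.2688]
orientation: [[0.966, 0.259, -0.0], [0.259, -0.966, 0.0], [-0.0, -0.0, -1.0]]
ft_force: [-0.7, 1.1, 0.1]
gripper_width: -0.003
gripper_force: 0.0
```

step_arm(series=[[0,-0.02,0.04,0,0,0,0],[0,0,0.07,0,0,0,0],[0,0,0.1,0,0,0,0],[0,0,0.1,0,0,0,0],[0,0,0.1,0,0,0,0],[0,0,0.1,0,0,0,0],[0,0,0.1,0,0,0,0],[0,0,0.1,0,0,0,0],[0,0,0.1,0,0,0,0],[0,0,0.06,0,0,0,0],[0,0,0.04,0,0,0,0],[0,0,0.02,0,0,0,0]])

```text
clock: 14.65
tcp_pos: [0.5005, -0.3907, 0.0354]
orientation: [[0.966, 0.259, -0.001], [0.259, -0.966, 0.001], [-0.001, -0.001, -1.0]]
ft_force: [-0.2, -0.7, -0.7]
gripper_width: -0.002
gripper_force: 0.0
```

step_arm(series=[[0,0,0.01,0,0,0,0],[0,0,0,0,0,0,0],[0,0,0,0,0,0,0],[0,0,0,0,0,0,0],[0,0,0,0,0,0,0],[0,0,0,0,0,0,0],[0,0,0,0,0,0,0],[0,0,0,0,0,0,0],[0,0,0,0,0,0,0],[0,0,0,0,0,0,0],[0,0,0,0,0,0,0],[0,0,0,0,0,0,0]])

```text
clock: 15.65
tcp_pos: [0.5005, -0.3917, 0.0338]
orientation: [[0.966, 0.258, 0.0], [0.258, -0.966, -0.0], [0.0, 0.0, -1.0]]
ft_force: [0.4, 0.8, -0.1]
gripper_width: -0.006
gripper_force: 0.0
```

step_arm(series=[[0,0,0,0,0,0,0],[0,0,0,0,0,0,0],[0,0,0,0,0,0,0],[0,0,0,0,0,0,0],[0,0,0,0,0,0,0],[0,0,0,0,0,0,0],[0,0,0,0,0,0,0],[0,0,0,0,0,0,0],[0,0,0,0,0,0,0],[0,0,0,0,0,0,0],[0,0,0,0,0,0,0],[0,0,0,0,0,0,0]])

```text
clock: 16.65
tcp_pos: [0.5004, -0.3917, 0.0338]
orientation: [[0.966, 0.258, -0.0], [0.258, -0.966, -0.0], [-0.0, 0.0, -1.0]]
ft_force: [0.0, 0.3, -0.0]
gripper_width: 0.001
gripper_force: 0.0
```

```bash
python3 - <<'E'
from cell import robot
import cv2
b=robot.read_camera('scene')['color'][80:320,80:480]
cv2.imwrite('pics/h5.png',cv2.resize(cv2.convertScaleAbs(b,alpha=1.8,beta=20),(800,480),interpolation=cv2.INTER_CUBIC))
E
```

```text
(no output)
```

View pics/h5.png

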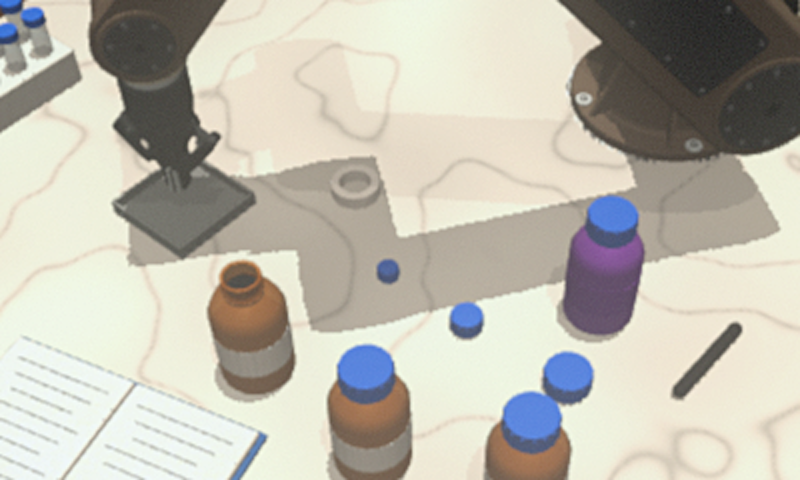

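Fingertips are over the tray's middle (crop (178,180)), about 3 cm above its floor. I lower 8 mm more to show it at 2 cm, hold, then lift.

step_arm(series=[[0,0,0.02,0,0,0,0],[0,0,0.01,0,0,0,0],[0,0,0,0,0,0,0],[0,0,0,0,0,0,0],[0,0,0,0,0,0,0],[0,0,0,0,0,0,0],[0,0,0,0,0,0,0],[0,0,0,0,0,0,0],[0,0,0,0,0,0,0],[0,0,0,0,0,0,0],[0,0,0,0,0,0,0],[0,0,0,0,0,0,0]])

```text
clock: 17.7
tcp_pos: [0.5005, -0.3917, 0.0263]
orientation: [[0.966, 0.258, 0.0], [0.258, -0.966, -0.0], [0.0, 0.0, -1.0]]
ft_force: [-0.6, -0.5, -0.4]
gripper_width: -0.002
gripper_force: 0.0
```

step_arm(series=[[0,0,0,0,0,0,0],[0,0,0,0,0,0,0],[0,0,0,0,0,0,0],[0,0,0,0,0,0,0],[0,0,0,0,0,0,0],[0,0,0,0,0,0,0],[0,0,0,0,0,0,0],[0,0,0,0,0,0,0],[0,0,0,0,0,0,0],[0,0,0,0,0,0,0],[0,0,0,0,0,0,0],[0,0,0,0,0,0,0]])

```text
clock: 18.7
tcp_pos: [0.5004, -0.3917, 0.0263]
orientation: [[0.966, 0.258, -0.0], [0.258, -0.966, -0.0], [-0.0, 0.0, -1.0]]
ft_force: [0.1, -0.0, 0.3]
gripper_width: 0.003
gripper_force: 0.0
```

step_arm(series=[[0,0,-0.03,0,0,0,0],[0,0,-0.07,0,0,0,0],[0,0,-0.1,0,0,0,0],[0,0,-0.1,0,0,0,0],[0,0,-0.1,0,0,0,0],[0,0,-0.1,0,0,0,0],[0,0,-0.1,0,0,0,0],[0,0,-0.1,0,0,0,0],[0,0,-0.08,0,0,0,0],[0,0,-0.06,0,0,0,0],[0,0,-0.03,0,0,0,0],[0,0,-0.01,0,0,0,0]])

```text
clock: 19.7
tcp_pos: [0.5006, -0.3919, 0.248]
orientation: [[0.966, 0.258, 0.002], [0.258, -0.966, -0.002], [0.001, 0.002, -1.0]]
ft_force: [-0.3, 0.2, -0.6]
gripper_width: 0.001
gripper_force: 0.0
```

step_arm(series=[[0,0,0,0,0,0,0],[0,0,0,0,0,0,0],[0,0,0,0,0,0,0],[0,0,0,0,0,0,0]])

```text
clock: 20.03
tcp_pos: [0.5003, -0.3916, 0.2453]
orientation: [[0.966, 0.258, -0.001], [0.258, -0.966, 0.001], [-0.001, -0.001, -1.0]]
ft_force: [0.2, -0.4, 0.1]
gripper_width: 0.002
gripper_force: 0.0
```

```bash
python3 -c "
from cell import robot
print(robot.finish_job())"
```

```text
the job is handed in; nothing more can be done
None
```

I pointed at the open bottle's mouth, then the widest loose cap, then the middle of the empty tray, for about two seconds each. I saw no sign of contact with anything, the hand finished about 25 cm above the bench, and the job was handed in at about 20 s; no verdict came back.

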